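# Release the glued bar: loosen two lever nuts, one of them left-hand

### The job

The red hardwood bar in the gluing jig is dry: loosen both of the black-gripped lever nuts that hold it down, each by about a quarter turn, and leave them loosened. They are done up tight and look alike, but one has an ordinary right-hand thread and the other a left-hand thread, and nobody marked which is which, so find out by trying: a nut will not budge the way that tightens it and turns steadily the way that loosens it.

Things in the scene. Friction and masses are not known exactly. Their poses are not given: they have to be found in the camera images.
- nut_a_grip (a point): Middle of lever nut a's black grip (round, 18 mm thick, 60 mm long, level), 75 mm from its upright stud axis, 90 mm above the table. Its x axis points from the stud out along the grip, z up. The nut sits on a steel strap (top 54 mm above the table) near one end of the red bar on the plywood jig. At first the lever points roughly to the robot. Nut a may be the left or the right one.
- nut_a (a joint): How far nut a is loosened, rad: 0 fully tight (at the start), grows as it loosens, whether that is clockwise or counter-clockwise; stops at 2.0. It takes about 5 N at the middle of the grip to turn and stays where it is left; the tightening way it is against a hard stop.
- nut_b_grip (a point): The same point of lever nut b, which looks and measures the same, near the other end of the bar; the studs are 250 mm apart. Each hub is 26 mm across and its stud ends 113 mm above the table; apart from the hubs and levers nothing under the levers' sweep is higher than 60 mm.
- nut_b (a joint): How far nut b is loosened, rad, as for nut a. Its thread is of the opposite hand to nut a's.

How it is judged:
By the outcome, as a careful person would: the job done as asked, in the order asked, and still so for the second after the job is handed in, with the robot touching nothing.
It also fails if it takes over 56 s, if anything falls off the work surface, if the arm or the gripper's body presses on something with over 40 N, if the wrist force passes 120 N, or if a joint passes its speed limit or range.

### The arm

A 6-joint arm with a two-finger parallel gripper is mounted at the origin on a cart in front of the work surface, level with it; the furniture and walls round the work are solid. World frame = base frame: x ahead of the robot, y to its left, z up, the work surface at z = 0. Lengths are in m, angles in rad, forces in N, time in s.
With the tool pointing down it reaches from about 0.275 to 0.75 m from the base axis. Payload 10.2 kg.
Tool frame: the origin (TCP) lies on the centre line of the jaws, within the pads' length; the fingertips stand 22 mm ahead of it and the grasp point (between the pads) lies 3 mm ahead of it; z points along the fingers, y is the line along which they close (so a half turn about z gives the same grasp; the last joint's range is limited). The gripper opens to 88 mm and grips with 3 to 60 N. Pads are 18 mm wide; open, the fingers measure 123 mm over their backs; the gripper's body (75 mm by 187 mm) begins 45 mm behind the grasp point.
Start: joints at [-0.223, 0.313, 1.498, -0, 1.331, -0.223], TCP at [0.525, -0, 0.225] pointing down, gripper open.
Joint ranges: [-2.94, 2.94], [-0.97, 2.17], [0.19, 2.56], [-1.23, 4.37], [0.02, 3.11], [-2.88, 2.88]. Speed limits (rad/s): [2.39, 2.39, 3.01, 3.14, 3.14, 3.14].

### API

Orientations are given as a unit quaternion [w, x, y, z].
In Python, from station import ctrl, sensors, cams, workorder gives the robot as it stands. Calls block until the motion is done:
- ctrl.move_ptp(position, orientation): joint-space move of the TCP to a pose.
- ctrl.move_linear(position, ori=None, vel=0.15, f_stop=None): straight line of the TCP; ori=None keeps the orientation; vel is the mean speed in m/s. With f_stop (N) it stops when the force on the tool has changed by that much, and returns True; else False.
- ctrl.goto_joints(angles): joint-space move.
- ctrl.gripper_open() and ctrl.grab(force=None): open the fingers fully, or close them until they stop; force is the grip in N (None keeps the last).
- ctrl.dwell(seconds).
- ctrl.inverse_kinematics(position, orientation): joint angles nearest the present ones, or None.
- sensors.get_state(): the state.
- cams.read_camera(name): name is "scene" or "side" or "wrist"; returns the picture (420x560x3 uint8, red, green, blue); there is no depth.
- cams.camera_info(name): a dict with "fx", "fy", "cx", "cy" (pixels), "T" (4x4, takes a point from camera to world coordinates). Camera axes: x right, y down, z forward; pixel columns grow to the right and rows downward; lengths in m; the calibration is good to about 2 mm. A picture is of the moment at which its call begins: read the wrist's pose just before it. camera_info takes no time and is no camera call; for the wrist camera it gives the pose at the moment of the call.
A pose or a line that the arm cannot do raises ctrl.MotionError and nothing moves.
- workorder.hand_in(): hands the job in; it is judged then, once.
The state is a dict: "t": time; "q": joint angles; "qd": joint speeds; "tau": joint torques, N m; "tcp_pos": TCP position; "eef_rot": TCP orientation; "force": force on the tool from outside, world axes, zero at the start; "torque": the same for the moment, N m; "gripper_width": finger opening in m; "finger_force": force on a finger pad.
Only numpy, scipy, OpenCV 4.12 (cv2) and the standard library are available. Lean on these libraries where they do the work, as an engineer would, in place of code of your own. Each camera call takes 0.05 s, during which the arm holds its last target. There are 200 camera calls.

## Working session

There is one attempt and no reset: what is moved stays moved. The work goes in short steps, each a Python script; the robot and the scene stay as the last script left them, time stands still between calls to the robot, and variables do not carry over. Pictures are saved under pics/ and viewed, at most 10 in all, crops included, and the job is handed in when it is done.

```bash
mkdir -p pics; ls; python3 - <<'E'
from station import ctrl,sensors,cams
import cv2,numpy as np
a=cams.read_camera("scene");b=cams.read_camera("wrist")
cv2.imwrite("pics/s1.png",a[:,:,::-1]);cv2.imwrite("pics/w1.png",b[:,:,::-1])
for n in("scene","wrist"):
  print(cams.camera_info(n))
s=sensors.get_state();print(s["t"],s["eef_rot"],s["force"],s["gripper_width"])
E
```

```text
pics
{'fx': 516.3002858171172, 'fy': 516.3002858171172, 'cx': 273.61771547780404, 'cy': 210.32742489887303, 'T': array([[ 0.69792982, -0.55155345,  0.45681808,  0.145093  ],
       [-0.71610491, -0.5291211 ,  0.4552193 , -0.48304888],
       [-0.00936569, -0.64484079, -0.76425954,  0.74832709],
       [ 0.        ,  0.        ,  0.        ,  1.        ]])}
{'fx': 307.6903130893854, 'fy': 307.6903130893854, 'cx': 277.40078132557835, 'cy': 201.76503495282478, 'T': array([[ 9.99998909e-01,  1.06892784e-03, -1.01914248e-03,
         5.25417702e-01],
       [ 7.52126183e-04, -9.62447888e-01, -2.71465462e-01,
         7.07490398e-02],
       [-1.27104852e-03,  2.71464400e-01, -9.62447642e-01,
         3.84474709e-01],
       [ 0.00000000e+00,  0.00000000e+00,  0.00000000e+00,
         1.00000000e+00]])}
0.1 [-4.76095611e-04  7.07095062e-01  7.07118275e-01 -3.03209120e-04] [-0.27938248  0.57896598  0.66421353] 0.08812090854289313
```

View pics/s1.png

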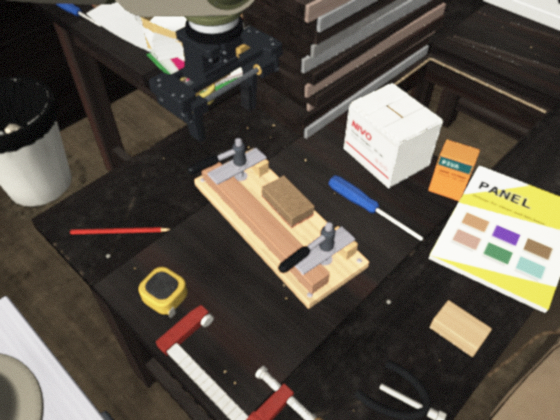

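View pics/w1.png

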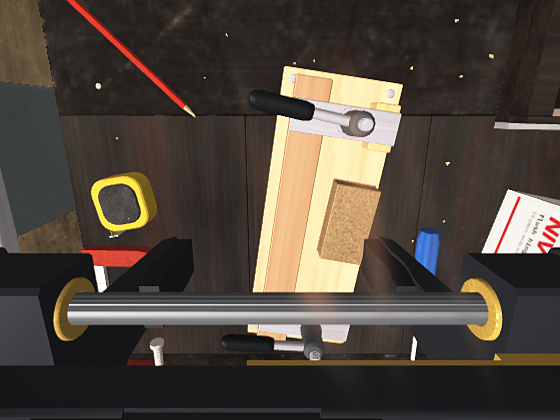

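The scene view shows the jig with the levers pointing toward the robot. In the wrist view (up = +y), the left nut's stud top is at about (366,124) and its grip runs from (252,99) to (312,112). The right nut's stud is at about (315,353) and its grip runs from (224,342) to (274,345), partly hidden by the jaws.

```bash
cat > h.py <<'E'
from station import ctrl,sensors,cams
import cv2,numpy as np
from scipy.spatial.transform import Rotation as R
def ray(n,uv,z,info=None):
    c=info or cams.camera_info(n);T=c["T"]
    d=T[:3,:3]@[(uv[0]-c["cx"])/c["fx"],(uv[1]-c["cy"])/c["fy"],1]
    return T[:3,3]+d*(z-T[2,3])/d[2]
def quat(th,flip=0):
    # tool z down, tool y perpendicular to lever direction th, flip adds a half turn
    y=np.array([-np.sin(th),np.cos(th),0])*(-1 if flip else 1); z=np.array([0,0,-1.])
    return R.from_matrix(np.c_[np.cross(y,z),y,z]).as_quat(scalar_first=True)
E
python3 - <<'E'
from h import *
for st,g in (((366,124),(281,105)),((315,353),(249,343.5))):
    s=ray("wrist",st,.113);p=ray("wrist",g,.09);d=p-s
    print(s,p,np.hypot(d[0],d[1]),np.arctan2(d[1],d[0]))
    th=np.arctan2(d[1],d[0])
    for f in (0,1):
      for dt in (-1.6,0,1.6):
        c=s+.075*np.array([np.cos(th+dt),np.sin(th+dt),0]);c[2]=.093
        q=ctrl.inverse_kinematics(c,quat(th+dt,f)); print(f,dt,None if q is None else np.round(q,2))
# scene cross-check
print(ray("scene",(327,229),.113),ray("scene",(294,260),.09),ray("scene",(239,142),.113))
E
```

```text
[0.6008677  0.06337887 0.113     ] [0.52832419 0.07952342 0.09      ] 0.07431828005116073 2.9226115137123423
0 -1.6 [ 0.03  0.67  1.3  -0.    1.17 -2.86]
0 0 [-0.07  0.47  1.64 -0.    1.03  1.72]
0 1.6 [-0.22  0.57  1.47 -0.    1.1  -0.03]
1 -1.6 [ 0.03  0.67  1.3  -0.    1.17  0.28]
1 0 [-0.07  0.47  1.64 -0.    1.03 -1.42]
1 1.6 None
[ 0.56526419 -0.17298121  0.113     ] [ 0.49276919 -0.1806758   0.09      ] 0.0729022036959119 -3.035849000238588
0 -1.6 [-0.38  0.54  1.53 -0.    1.07  2.69]
0 0 [-0.58  0.45  1.67 -0.    1.02  0.89]
0 1.6 [-0.59  0.65  1.33 -0.    1.16 -0.73]
1 -1.6 [-0.38  0.54  1.53 -0.    1.07 -0.46]
1 0 [-0.58  0.45  1.67 -0.    1.02 -2.25]
1 1.6 [-0.59  0.65  1.33 -0.    1.16  2.41]
[ 0.55521569 -0.19135474  0.113     ] [ 0.48856887 -0.18358255  0.09      ] [0.59751182 0.05389651 0.113     ]
```

```bash
python3 - <<'E'
from h import *
s=sensors.get_state()
ctrl.move_ptp([.525,-.25,.225],s["eef_rot"]);
import json
c=cams.camera_info("wrist");b=cams.read_camera("wrist")
np.save("cr.npy",c["T"])
cv2.imwrite("pics/w2.png",b[:,:,::-1])
l=cv2.imread("pics/w1.png")[60:160,220:430]
r=b[60:240,200:410,::-1]
cv2.imwrite("pics/c2.png",cv2.resize(np.vstack([l,r]),None,fx=2,fy=2))
print(sensors.get_state()["t"])
E
```

```text
1.1333
```

View pics/c2.png

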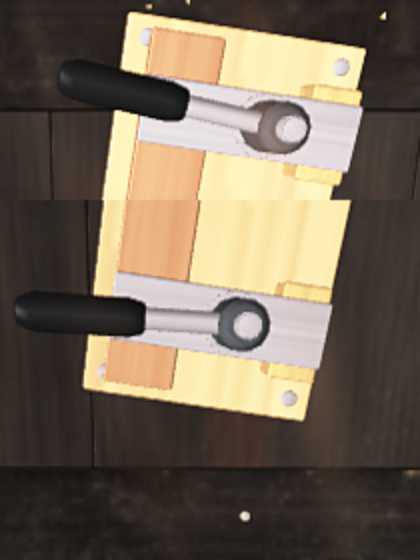

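The crop shows both nuts clearly. In full-image pixels the left stud top is at (366,123) with its grip middle at (281.5,105). In the second view the right stud top is at (323,122.5) with its grip middle at (240,116.5).

```bash
cat >> h.py <<'E'
def arc(s,th0,th1,flip,z=.093,r=.075,vel=.05,f_stop=None,step=.2):
    """follow the lever from th0 to th1; returns (stopped, last angle)"""
    n=max(1,int(np.ceil(abs(th1-th0)/step)))
    for th in np.linspace(th0,th1,n+1)[1:]:
        if ctrl.move_linear([s[0]+r*np.cos(th),s[1]+r*np.sin(th),z],quat(th,flip),vel=vel,f_stop=f_stop): return True,th
    return False,th1
def rep(m):
    s=sensors.get_state();print(m,round(s["t"],2),np.round(s["tcp_pos"],4),"F",np.round(s["force"],1),"T",np.round(s["torque"],2),"w",round(s["gripper_width"],4),"ff",np.round(s["finger_force"],1))
E
python3 - <<'E'
from h import *
c=cams.camera_info("wrist");c["T"]=np.load("cr.npy")
s=ray("",(323,122.5),.113,c);p=ray("",(240,116.5),.09,c);d=p-s
th=np.arctan2(d[1],d[0]);print(s,p,np.hypot(*d[:2]),th)
# centre stud estimate from both measurements
np.save("nr.npy",[s[0],s[1],th])
ctrl.move_ptp([p[0],p[1],.16],quat(th,0))
b=cams.read_camera("wrist");cv2.imwrite("pics/w3.png",b[:,:,::-1])
print(ctrl.move_linear([p[0],p[1],.093],vel=.08,f_stop=8));rep("down")
ctrl.grab(15);rep("grab")
E
```

```text
[ 0.56454282 -0.18420422  0.113     ] [ 0.49090242 -0.17947977  0.09      ] 0.07379179755153004 3.077524662313334
False
down 3.68 [ 0.4912 -0.1796  0.0935] F [ 0.7  0.3 -0.7] T [ 0.1   0.12 -0.06] w 0.0882 ff 0.0
grab 4.98 [ 0.4909 -0.1795  0.093 ] F [ 0.3 -0.6 -0.6] T [0.04 0.1  0.03] w 0.0006 ff 0.0
```

View pics/w3.png

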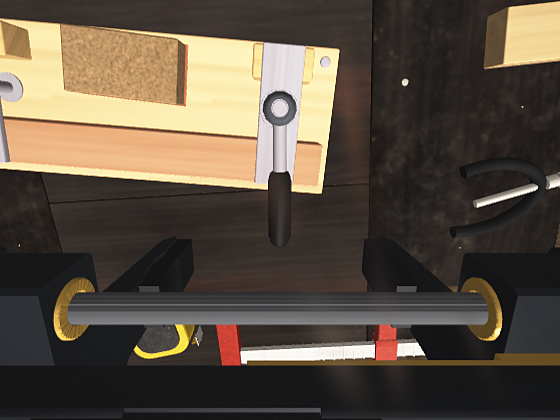

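The grip lies centred between the jaws in this view, around (280,207), yet the jaws closed to zero. I'll check that now.

```bash
python3 - <<'E'
from h import *
b=cams.read_camera("wrist");a=cams.read_camera("side");s=cams.read_camera("scene")
T=cams.camera_info("side");print(T["T"][:3,3],T["fx"])
cv2.imwrite("pics/m4.png",np.hstack([cv2.resize(b,(400,300)),cv2.resize(a,(400,300))])[:,:,::-1])
def pix(n,p):
    c=cams.camera_info(n);q=np.linalg.inv(c["T"])@np.r_[p,1];return c["fx"]*q[0]/q[2]+c["cx"],c["fy"]*q[1]/q[2]+c["cy"]
u,v=map(int,pix("side",[.49,-.18,.09]));print(u,v,pix("scene",[.49,-.18,.09]),pix("wrist",[.49,-.18,.09]))
x=s[170:330,230:430]; cv2.imwrite("pics/m5.png",np.vstack([np.hstack([cv2.resize(b,(400,300)),cv2.resize(a,(400,300))]),np.hstack([cv2.resize(x,(400,300)),cv2.resize(a[max(0,v-70):max(0,v-70)+150,max(0,u-100):max(0,u-100)+200],(400,300))])])[:,:,::-1])
rep("")
E
```

```text
[ 0.24301629 -0.78780478  0.49578973] 414.49872237412865
273 247 (np.float64(292.9288996536001), np.float64(258.1221694338299)) (np.float64(279.88488875755877), np.float64(243.9782720128578))
 5.13 [ 0.4909 -0.1795  0.093 ] F [ 0.7 -0.4  0.6] T [0.08 0.12 0.03] w 0.0 ff 0.0
```

View pics/m5.png

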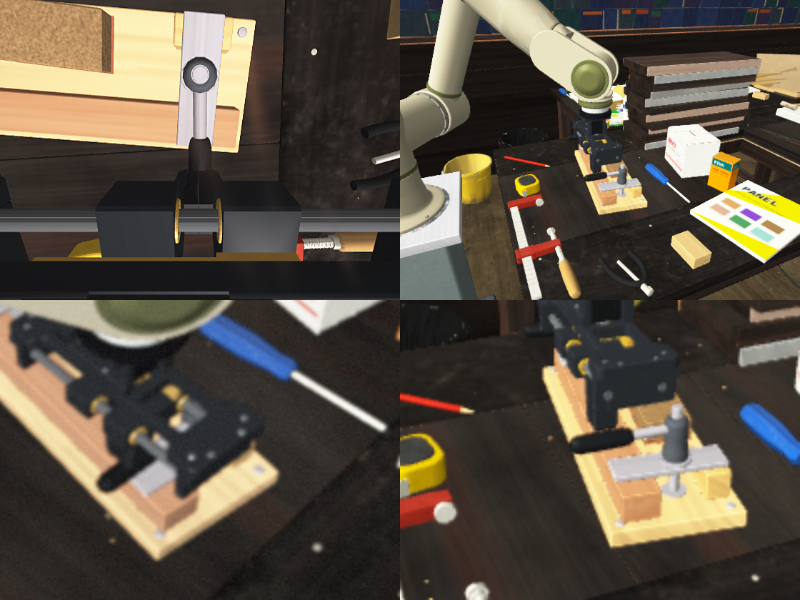

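```bash
python3 - <<'E'
from h import *
p=sensors.get_state()["tcp_pos"]
print(ctrl.move_linear([p[0],p[1],.078],vel=.02,f_stop=4));rep("probe")
b=cams.read_camera("wrist");a=cams.read_camera("side")
x=a[170:300,210:350]
ctrl.move_linear([p[0],p[1],.13],vel=.1);rep("up")
cv2.imwrite("pics/m6.png",np.hstack([cv2.resize(b[160:310,180:380],(400,300),interpolation=2),cv2.resize(x,(323,300),interpolation=2)])[:,:,::-1])
E
```

```text
True
probe 5.62 [ 0.491  -0.1795  0.0855] F [-1.   0.7  6.4] T [0.25 0.36 0.01] w 0.0008 ff 3.2
up 6.32 [ 0.4906 -0.1793  0.1294] F [-0.8  0.3  0.1] T [0.02 0.12 0.03] w 0.0008 ff 0.0
```

View pics/m6.png

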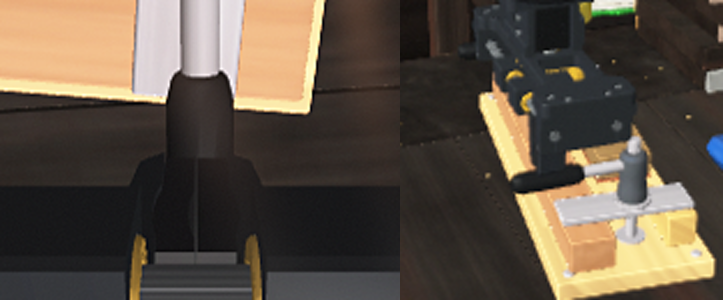

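The probe touched the top of the grip (z about 0.099) at a TCP height of 0.0855. The finger edges in the wrist image agree: the real fingertips end about 13 mm behind the reported TCP, not 22 mm ahead of it. I'll grasp at TCP z of about 0.066, guarded by a force stop.

```bash
python3 - <<'E'
from h import *
x,y,th=np.load("nr.npy");Z=.066
ctrl.gripper_open()
px,py=x+.077*np.cos(th),y+.077*np.sin(th)
ctrl.move_linear([px,py,.13],quat(th,0),vel=.1)
print(ctrl.move_linear([px,py,Z],vel=.06,f_stop=6));rep("down")
ctrl.grab(20);rep("grab")
if sensors.get_state()["gripper_width"]>.01:
    r=arc((x,y),th,th+.12,0,z=Z,r=.077,vel=.02,f_stop=12,step=.06);print(r);rep("ccw")
E
```

```text
False
down 9.11 [ 0.4879 -0.1794  0.0664] F [ 0.3 -0.4 -0.2] T [0.09 0.08 0.01] w 0.0881 ff 0.0
grab 10.18 [ 0.4877 -0.1804  0.066 ] F [-1.  -6.  -1.4] T [-0.9   0.35  0.01] w 0.0169 ff 20.0
(False, np.float64(3.197524662313334))
ccw 11.08 [ 0.4876 -0.1885  0.066 ] F [-1.7 -0.2  1.1] T [-0.06  0.33 -0.15] w 0.0172 ff 20.1
```

```bash
python3 - <<'E'
from h import *
x,y,th=np.load("nr.npy");Z=.066
for k in range(2):
    r=arc((x,y),th+.12+.12*k,th+.24+.12*k,0,z=Z,r=.077,vel=.03,f_stop=12,step=.12);print(r);rep("ccw")
    if r[0]: break
E
```

```text
(False, np.float64(3.3175246623133336))
ccw 11.54 [ 0.4886 -0.198   0.066 ] F [-3.7 -3.5  1.4] T [-0.47  0.61 -0.18] w 0.0173 ff 20.1
(False, np.float64(3.4375246623133338))
ccw 12.0 [ 0.4906 -0.2069  0.066 ] F [-4.8 -2.9  1.3] T [-0.51  0.82 -0.16] w 0.0177 ff 20.1
```

```bash
python3 - <<'E'
from h import *
b=cams.read_camera("wrist");a=cams.read_camera("side")
cv2.imwrite("pics/m7.png",np.hstack([cv2.resize(b[60:310,160:400],(400,416),interpolation=2),cv2.resize(a[170:300,210:350],(400,416),interpolation=2)])[:,:,::-1])
E
```

```text
(no output)
```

View pics/m7.png

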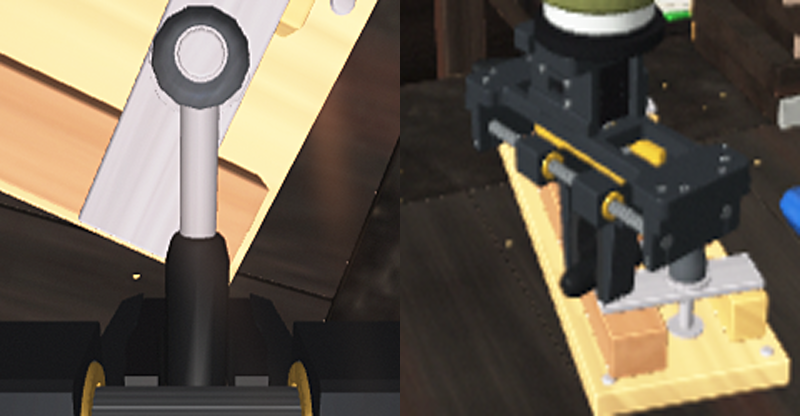

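The lever has turned about 0.36 rad relative to its strap, in line with the gripper, so the right nut loosens counter-clockwise. I'll continue to a quarter turn, then release and go to the left nut, whose thread is the opposite hand and should loosen clockwise.

```bash
python3 - <<'E'
from h import *
x,y,th=np.load("nr.npy");Z=.066
for a,b in ((.36,.78),(.78,1.2),(1.2,1.58)):
    r=arc((x,y),th+a,th+b,0,z=Z,r=.077,vel=.05,f_stop=18,step=.15);print(r);rep("ccw")
    if r[0]: break
else:
    ctrl.gripper_open();rep("open")
    p=sensors.get_state()["tcp_pos"]
    ctrl.move_linear([p[0],p[1],.14],vel=.1);rep("up")
    # left nut, from first wrist view
    T=np.array([[9.99998909e-01,1.06892784e-03,-1.01914248e-03,5.25417702e-01],[7.52126183e-04,-9.62447888e-01,-2.71465462e-01,7.07490398e-02],[-1.27104852e-03,2.71464400e-01,-9.62447642e-01,3.84474709e-01],[0,0,0,1]])
    c=cams.camera_info("wrist");c["T"]=T
    s=ray("",(366,123),.113,c);g=ray("",(281.5,105),.09,c);d=g-s;t=np.arctan2(d[1],d[0]);print(s,g,np.hypot(*d[:2]),t)
    np.save("nl.npy",[s[0],s[1],t])
    P=[s[0]+.077*np.cos(t),s[1]+.077*np.sin(t)]
    ctrl.move_ptp(P+[.14],quat(t,1))
    b=cams.read_camera("wrist");cv2.imwrite("pics/m8.png",b[:,:,::-1]);rep("over left")
E
```

```text
(False, np.float64(3.8575246623133337))
ccw 13.2 [ 0.5063 -0.2358  0.066 ] F [-4.1 -7.6  0.9] T [-1.05  0.66 -0.04] w 0.0173 ff 20.0
(False, np.float64(4.277524662313334))
ccw 14.3 [ 0.5323 -0.2555  0.066 ] F [-2.4 -8.4 -1. ] T [-1.33  0.41  0.05] w 0.0172 ff 20.0
(False, np.float64(4.6575246623133335))
ccw 15.32 [ 0.561  -0.2628  0.0661] F [  0.8 -10.   -2.5] T [-1.46 -0.08  0.04] w 0.017 ff 20.0
open 16.44 [ 0.5603 -0.2611  0.066 ] F [1.2 0.1 0.2] T [0.01 0.01 0.03] w 0.0876 ff 0.0
up 17.33 [ 0.56   -0.2609  0.1393] F [-0.1 -0.2 -0.3] T [ 0.01  0.04 -0.09] w 0.0879 ff 0.0
[0.6008023  0.06420776 0.113     ] [0.52878086 0.07952374 0.09      ] 0.07363196796719249 2.9320554658565334
over left 18.68 [0.5259 0.0793 0.1399] F [-0.1  0.2 -0.1] T [ 0.08 -0.02 -0.01] w 0.0886 ff 0.0
```

```bash
python3 - <<'E'
from h import *
x,y,th=np.load("nl.npy");Z=.066
px,py=x+.077*np.cos(th),y+.077*np.sin(th)
print(ctrl.move_linear([px,py,Z],vel=.06,f_stop=6));rep("down")
ctrl.grab(20);rep("grab")
if sensors.get_state()["gripper_width"]>.01:
  a=0
  for b in (.12,.36,.78,1.2,1.58):
    r=arc((x,y),th-a,th-b,1,z=Z,r=.077,vel=.03 if b<.2 else .05,f_stop=12 if b<.2 else 18,step=.15);print(r);rep("cw");a=b
    if r[0]: break
b=cams.read_camera("wrist");cv2.imwrite("pics/m9.png",b[:,:,::-1])
E
```

```text
False
down 20.06 [0.5257 0.0802 0.0663] F [ 0.3 -0.1 -0.6] T [ 0.04 -0.11 -0.02] w 0.0881 ff 0.0
grab 21.12 [0.5254 0.08   0.066 ] F [-0.9 -2.3  1.6] T [-0.3   0.08 -0.13] w 0.0172 ff 20.0
(False, np.float64(2.8120554658565333))
cw 21.58 [0.5281 0.0891 0.066 ] F [ 0.5 -2.6 -0.6] T [-0.23 -0.18 -0.2 ] w 0.0175 ff 20.0
(False, np.float64(2.5720554658565336))
cw 22.25 [0.5365 0.1056 0.066 ] F [ 4.7 -2.  -3.9] T [-0.25 -0.8  -0.16] w 0.0173 ff 20.0
(False, np.float64(2.1520554658565336))
cw 23.35 [0.5593 0.1279 0.066 ] F [ 6.7 -3.8 -3.7] T [-0.7  -0.91 -0.04] w 0.0173 ff 20.0
(False, np.float64(1.7320554658565335))
cw 24.45 [0.589  0.1391 0.066 ] F [ 4.7 -6.3 -2. ] T [-0.95 -0.65  0.06] w 0.0174 ff 20.0
(False, np.float64(1.3520554658565334))
cw 25.48 [0.6178 0.1384 0.066 ] F [ 3.5 -5.2 -0.5] T [-0.97 -0.47  0.08] w 0.0171 ff 20.0
```

View pics/m9.png

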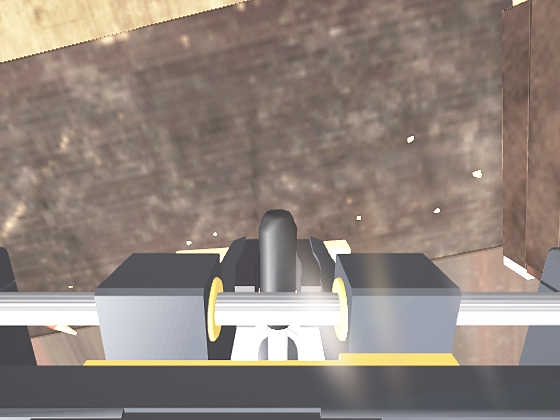

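The left lever is still held, with its grip at about (278,265), and it has swung round with the gripper. I'll release it, retreat and check both from above.

```bash
python3 - <<'E'
from h import *
ctrl.gripper_open()
p=sensors.get_state()["tcp_pos"]
ctrl.move_linear([p[0],p[1],.14],vel=.1)
ctrl.move_ptp([.525,-.04,.30],[0,.70711,.70711,0]);rep("up")
b=cams.read_camera("wrist");cv2.imwrite("pics/m10.png",b[:,:,::-1])
E
```

```text
up 28.54 [ 0.5251 -0.0395  0.299 ] F [0.9 0.5 0.5] T [ 0.02 -0.04  0.02] w 0.0881 ff 0.0
```

View pics/m10.png

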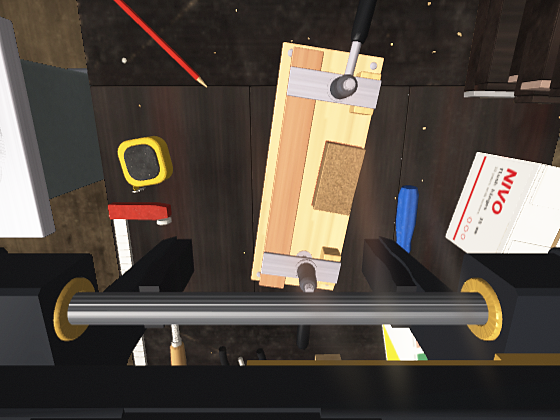

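The left lever now points outward (stud at (344,85), grip at about (365,15)). The right lever points the opposite way (stud at (308,280), grip at about (304,335)). Each has turned about 90°, and the robot is clear of both.

```bash
python3 -c "
from station import workorder
print(workorder.hand_in())"
```

```text
the job is handed in; nothing more can be done
None
```

I loosened both lever nuts by about a quarter turn (right one counter-clockwise, left one clockwise), left them there with the robot clear, and handed the job in at about 29 s.

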